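# Probe the fixture socket and fit the matching support post

### The job

Take the depth rod out of its stand, probe the open socket of the fixture block with it to find out how deep the socket is, and put the rod back upright in its stand. Then stand in the socket the one post whose top comes level with the top of the fixed rest beside it, and leave the other two posts where they are: do not try them.

Things in the scene. Friction and masses are not known exactly. Their poses are not given: they have to be found in the camera images.
- depth_rod: Dark steel depth rod, 140 mm long, standing loose and upright in the rod stand. Origin at the centre of its foot (the probing tip), z along the rod to its top. Foot 20 mm diameter, shaft 12 mm, grip sleeve 20 mm diameter from 86 to 124 mm above the tip (grip it there, best at 105 mm).
- rod_stand: Small round aluminium stand for the rod, fixed to the bench: 50 mm high, 68 mm across the foot, 52 mm across the upper part, with a round well 40 mm in diameter whose floor is 10 mm above the bench. Origin at the centre of its underside, z up.
- socket_mouth (a point): Centre of the mouth of the round blind socket in the grey fixture block, in the plane of the block's top, z up. The socket is 38 mm in diameter with a rigid flat bottom; it is 22, 40 or 58 mm deep, which differs from start to start and must be probed. The right post is 45 mm longer than the socket is deep.
- fixture_block: Grey fixture block fixed to the bench, 90 x 180 mm and 80 mm high, its long side (y) roughly left to right. Origin at the centre of its underside, z up. The socket opens in its top 45 mm right (-y) of the centre; the fixed rest, a steel pillar 26 mm in diameter, stands 45 mm left (+y) of the centre, its top 45 mm above the block's top.
- short_post: The shortest of three plain upright steel posts that differ only in length: 26 mm diameter, 67 mm long, loose, standing on the low 6 mm plywood board with the other two, in a row from left to right in any order, about 90 mm apart (grip it with the fingers closing along x, across the row). Origin at the centre of its foot, z along the post to its top.
- middle_post: The middle one of three plain upright steel posts that differ only in length: 26 mm diameter, 85 mm long, loose, standing on the low 6 mm plywood board with the other two, in a row from left to right in any order, about 90 mm apart (grip it with the fingers closing along x, across the row). Origin at the centre of its foot, z along the post to its top.
- long_post: The longest of three plain upright steel posts that differ only in length: 26 mm diameter, 103 mm long, loose, standing on the low 6 mm plywood board with the other two, in a row from left to right in any order, about 90 mm apart (grip it with the fingers closing along x, across the row). Origin at the centre of its foot, z along the post to its top.
There are look-alikes about, which are no part of the job. What is shaped like the depth_rod but red is not meant. What is shaped like the short_post but yellow is not meant.

How it is judged:
By the outcome, as a careful person would: the job done as asked, in the order asked, and still so for the second after the job is handed in, with the robot touching nothing.
It also fails if it takes over 54 s, if anything falls off the work surface, if the arm or the gripper's body presses on something with over 40 N, if the wrist force passes 120 N, or if a joint passes its speed limit or range.

### The arm

A 6-joint arm with a two-finger parallel gripper is mounted at the origin on a cart in front of the work surface, level with it; the furniture and walls round the work are solid. World frame = base frame: x ahead of the robot, y to its left, z up, the work surface at z = 0. Lengths are in m, angles in rad, forces in N, time in s.
With the tool pointing down it reaches from about 0.35 to 0.975 m from the base axis. Payload 4.9 kg.
Tool frame: the origin (TCP) lies on the front face of the gripper's body, between the roots of the fingers; the fingertips stand 73 mm ahead of it and the grasp point (between the pads) lies 54 mm ahead of it; z points along the fingers, y is the line along which they close (so a half turn about z gives the same grasp; the last joint's range is limited). The gripper opens to 85 mm and grips with 20 to 120 N. Pads are 22 mm wide; open, the fingers measure 114 mm over their backs; the gripper's body (76 mm by 85 mm) begins 54 mm behind the grasp point. The pads swing forward as they close: fully open they stand 13 mm farther back than shut.
Start: joints at [-1.446, 0.053, 1.613, -0, 1.476, -0.119], TCP at [0.151, -0.606, 0.304] pointing down, gripper open.
Joint ranges: [-3.01, 3.01], [-1.01, 2.22], [0.06, 2.58], [-1.02, 4.17], [0.09, 2.62], [-3.14, 3.14]. Speed limits (rad/s): [2.57, 2.57, 3.14, 3.14, 3.14, 3.14].

### API

Orientations are given as a rotation vector (axis times angle).
In Python, from station import status, imaging, order gives the robot as it stands.
- The arm moves only by the tool arm_command, never from a script. Its argument "increments" is a list of rows, each an object with "slide": the shift along the tool's x, y, z in m, a list of three; "spin": the turn about the tool's z in degrees; "gripper": the opening, from -1 (shut) to 1 (fully open). In form: [{"slide": [x, y, z], "spin": spin, "gripper": gripper}, ...]. A call has 1 to 8 rows; each row is the pose to reach, as a shift and turn from the pose commanded when the call began, along the tool's axes at that moment; what a row does not reach only later rows make up. A row lasts 1/12 s, in which the tool goes at most 41.7 mm and 7.16 degrees, less where a joint would pass 70% of its speed; a pose out of reach is approached as far as the arm can. A call with a gripper value outside its range is refused whole. The fingers move at their own pace and stop on an object; "newtons" is the grip in N (left out, the last holds). Time passes only in rows, so rows that repeat a pose let the fingers close. It gives the time, the measured TCP pose, the force, the opening and the grip force at its end, in the units of the state.
- status.get_obs(): the state, without advancing time (a new reading comes with each control period).
- imaging.get_image(name): name is "scene" or "top" or "wrist"; returns a dict with "frame" (400x640x3 uint8, red, green, blue), "vfov" (degrees; the focal length in pixels is half the picture's height over the tangent of half this angle, whatever the lens; pixels are square), "cx", "cy" (the principal point, pixels), "view" (4x4, takes a point from world to camera coordinates); the wrist camera has in their place "mount" (4x4, takes a point from camera to tool coordinates, whose origin is the TCP and whose axes are the flange's). Camera axes: x right, y up, looking along -z (the intrinsics and any distortion apply to the point x, -y, -z); pixel columns grow to the right and rows downward; lengths in m; the calibration is good to about 2 mm. A picture is of the moment at which its call begins: read the wrist's pose just before it. There is no depth.
- order.finish_job(): hands the job in; it is judged then, once.
The state is a dict: "t": time; "q": joint angles; "dq": joint speeds; "effort": joint torques, N m; "tool_pos": TCP position; "tool_rot": TCP orientation; "contact_force": force on the tool from outside, world axes, zero at the start; "wrist_torque": the same for the moment, N m; "opening": finger opening in m; "grip_force": force on a finger pad.
Only numpy, scipy, OpenCV 4.12 (cv2) and the standard library are available. Lean on these libraries where they do the work, as an engineer would, in place of code of your own. Each camera call takes 0.05 s, during which the arm holds its last target. There are 200 camera calls.

## Working session

There is one attempt and no reset: what is moved stays moved. The work goes in short steps, Python scripts to look and compute and a tool call to move; the robot and the scene stay as the last step left them, time stands still between calls to the robot, and variables do not carry over. Pictures are saved under pics/ and viewed, at most 12 in all, crops included, and the job is handed in when it is done.

Besides the shell and the picture viewer there is one more tool, called by a JSON object that holds its "op" and its "data", one argument or row to a line. arm_command: Moves the arm, as the interface text tells. Its arguments: {"type":"object","properties":{"increments":{"type":"array","items":{"type":"object","properties":{"slide":{"type":"array","items":{"type":"number"}},"spin":{"type":"number"},"gripper":{"type":"number"}}}},"newtons":{"type":"number"}},"required":["increments"]}

```bash
ls; mkdir -p pics
python3 - <<'E'
from station import status, imaging
import cv2,numpy as np
print(status.get_obs())
for n in("scene","top"):
    d=imaging.get_image(n)
    cv2.imwrite(f"pics/{n}0.png",d["frame"][:,:,::-1])
    print({k:(np.round(v,4).tolist() if k!="frame" else 0) for k,v in d.items()})
E
```

```text
pics
{'t': 0.0, 'q': array([-1.44600719e+00,  5.34118190e-02,  1.61425690e+00, -1.70223465e-05,
        1.47602999e+00, -1.19021775e-01]), 'dq': array([-5.76085747e-04,  1.04662781e-03,  8.86016541e-04,  6.41722632e-05,
       -1.86109136e-03, -1.13970593e-03]), 'effort': array([ 2.75866179e-03, -3.93680906e+01, -3.70171487e+01,  1.91543868e-04,
        7.13006637e-03, -1.58114511e-05]), 'tool_pos': array([ 0.15080216, -0.6060556 ,  0.30265096]), 'tool_rot': array([-3.11618736e+00, -3.81775867e-01,  3.61313750e-05]), 'contact_force': array([ 0.09044087, -0.55906951,  0.04562978]), 'wrist_torque': array([ 0.02185128, -0.00571819,  0.01476522]), 'grip_force': 0.0, 'opening': 0.08560775778514572}
{'frame': 0, 'vfov': 44.6806, 'cx': 315.3731, 'cy': 196.415, 'view': [[-0.8235, -0.5671, 0.0167, 0.3038], [0.394, -0.5504, 0.736, -0.3621], [-0.4082, 0.6127, 0.6767, -0.8252], [0.0, 0.0, 0.0, 1.0]]}
{'frame': 0, 'vfov': 47.8966, 'cx': 315.2736, 'cy': 199.8589, 'view': [[0.152, -0.9884, 0.0019, -0.2325], [0.9677, 0.1492, 0.2032, -0.4761], [-0.2012, -0.0291, 0.9791, -0.9611], [0.0, 0.0, 0.0, 1.0]]}
```

View pics/scene0.png

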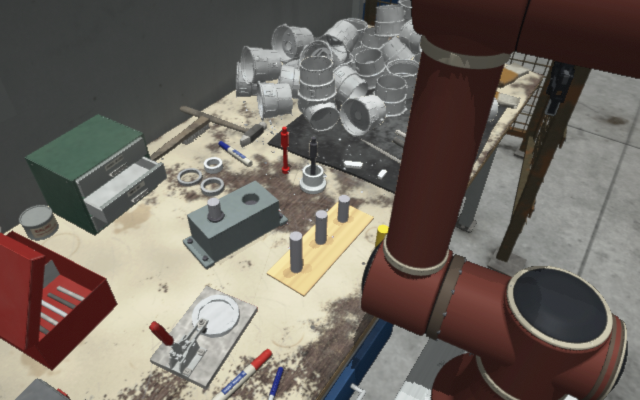

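View pics/top0.png

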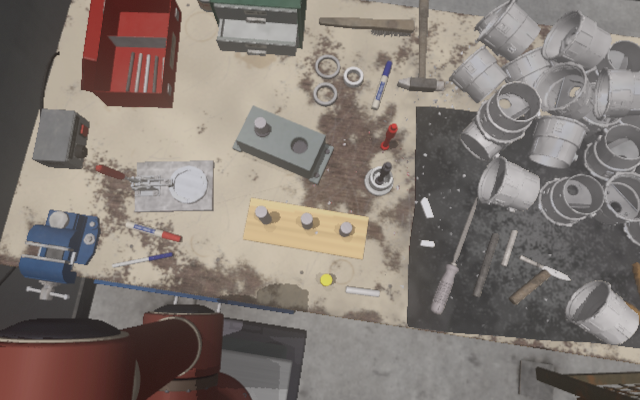

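The scene view shows the block (rest at 214,205; socket at 250,198), the dark rod in its stand (313,170), the red look-alike (285,150), the posts (296,250; 321,227; 344,208) and the yellow one (382,235). The top view shows the stand (380,182), the red rod (389,137), the socket (299,144), the rest (262,125), the posts (263,213; 307,220; 346,229) and the yellow one (327,280). The dark rod in the aluminium stand fits the depth rod. The three steel posts on the board are the candidates.

```bash
cat > h.py <<'E'
import numpy as np,cv2
from station import status,imaging
from scipy.spatial.transform import Rotation as R
def cam(n):
    o=status.get_obs(); d=imaging.get_image(n)
    f=200/np.tan(np.radians(d["vfov"])/2)
    if "view" in d: V=np.array(d["view"])
    else:
        T=np.eye(4);T[:3,:3]=R.from_rotvec(o["tool_rot"]).as_matrix();T[:3,3]=o["tool_pos"]
        V=np.linalg.inv(T@np.array(d["mount"]))
    return d["frame"][:,:,::-1].copy(),(f,d["cx"],d["cy"],V)
def proj(c,P):
    f,cx,cy,V=c;P=np.atleast_2d(P);p=P@V[:3,:3].T+V[:3,3]
    return np.c_[cx+f*p[:,0]/-p[:,2],cy-f*p[:,1]/-p[:,2]]
def back(c,u,v,z):
    f,cx,cy,V=c;r=V[:3,:3].T@np.array([(u-cx)/f,-(v-cy)/f,-1]);o=-V[:3,:3].T@V[:3,3]
    return o+r*(z-o[2])/r[2]
def circ(c,x,y,z,d):
    a=np.linspace(0,2*np.pi,60);return proj(c,np.c_[x+d/2*np.cos(a),y+d/2*np.sin(a),a*0+z])
def draw(im,pts,col,s=1,o=(0,0)):
    cv2.polylines(im,[np.int32(np.round((pts-np.array(o)+.5)*s*8))],False,col,1,cv2.LINE_AA,3)
E
python3 - <<'E'
from h import *
im,c=cam("top")
for n,u,v,z in [("rest",262,123,.125),("sock",299,144,.08),("p1",263,212,.09),("p2",307,218,.09),("p3",346,228,.08),("rodtop",386,167,.15),("stand",380,182,.05)]:
    print(n,back(c,u,v,z).round(3))
x0,y0=230,95
cv2.imwrite("pics/c1.png",cv2.resize(im[y0:y0+170,x0:x0+190],None,fx=4,fy=4,interpolation=cv2.INTER_CUBIC)[:600])
im,c=cam("scene")
cv2.imwrite("pics/c2.png",cv2.resize(im[110:295,170:410],None,fx=3.2,fy=3.2,interpolation=cv2.INTER_CUBIC))
E
```

```text
rest [ 0.639 -0.021  0.125]
sock [ 0.62  -0.103  0.08 ]
p1 [ 0.454 -0.052  0.09 ]
p2 [ 0.456 -0.147  0.09 ]
p3 [ 0.449 -0.233  0.08 ]
rodtop [ 0.575 -0.293  0.15 ]
stand [ 0.569 -0.296  0.05 ]
```

View pics/c1.png

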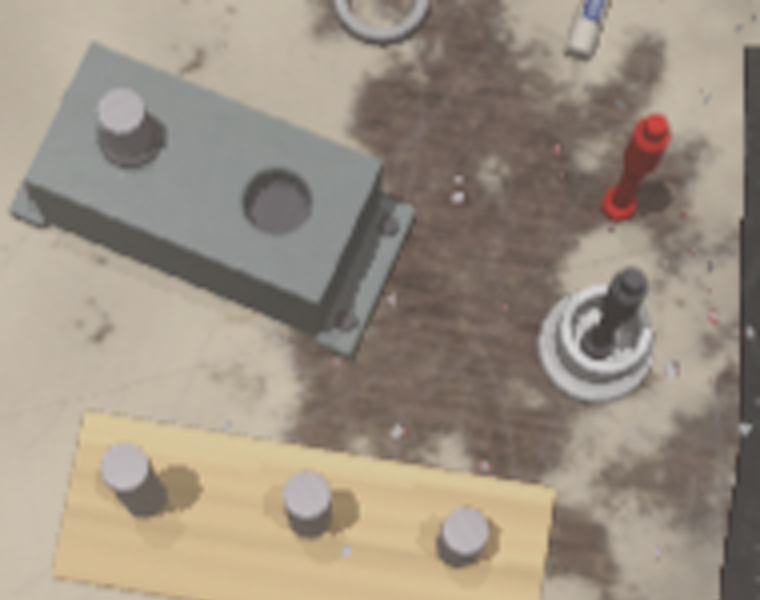

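View pics/c2.png

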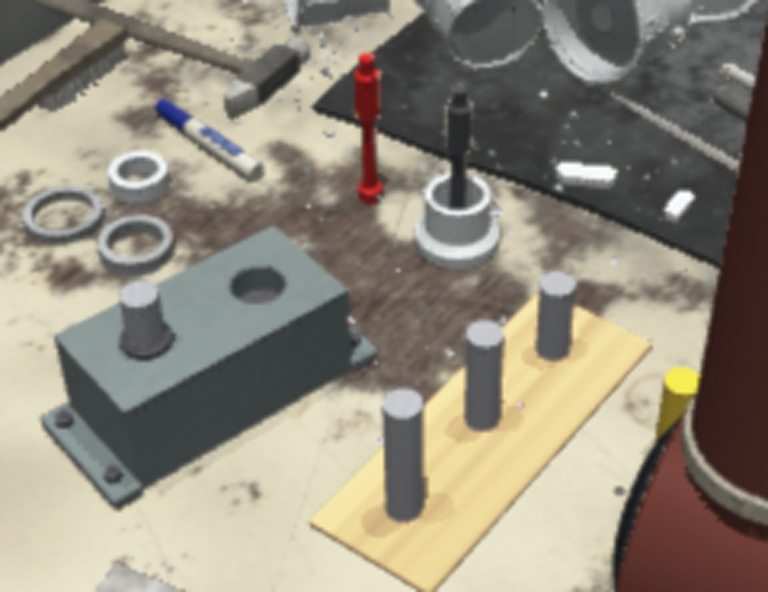

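```bash
cat > tri.py <<'E'
from h import *
from scipy.optimize import least_squares
_,a=cam("top");_,b=cam("scene")
D={"rest":((122,110),(140,293),.125),"sock":((278,201),(258,285),.08),"long":((127,466),(404,404),.109),"mid":((307,495),(485,334),.091),"short":((466,529),(557,284),.073),"rod":((631,279),(459,90),.15),"stand":((606,331),(458,193),.05)}
for n,(p,q,z) in D.items():
    p=np.array(p)/4+[230-.375,95-.375];q=np.array(q)/3.2+[170-.34,110-.34]
    r=least_squares(lambda X:np.r_[proj(a,X)[0]-p,proj(b,X)[0]-q],[.5,-.1,.1])
    r2=least_squares(lambda X:np.r_[proj(a,np.r_[X,z])[0]-p,proj(b,np.r_[X,z])[0]-q],[.5,-.1])
    print(n,r.x.round(4),r.fun.round(1),"|",r2.x.round(4),z,r2.fun.round(1),back(a,*p,z)[:2].round(4),back(b,*q,z)[:2].round(4))
E
python3 tri.py; python3 -c "
from h import *
d=imaging.get_image('wrist');print(d['vfov'],d['cx'],d['cy'],np.round(d['mount'],4).tolist(),d.keys())"
```

```text
rest [ 0.6411 -0.0164  0.123 ] [ 0.1  0.2 -0.2 -0.1] | [ 0.6402 -0.0161] 0.125 [-0.3  0.2 -0.1 -0.5] [ 0.6408 -0.0166] [ 0.639  -0.0151]
sock [ 0.6188 -0.1034  0.0764] [ 0.   0.1 -0.1 -0. ] | [ 0.6173 -0.1026] 0.08 [-0.5  0.1  0.1 -0.7] [ 0.6178 -0.1036] [ 0.6159 -0.1006]
long [ 0.4531 -0.0505  0.1046] [ 0.   0.1 -0.1 -0. ] | [ 0.4519 -0.0496] 0.109 [-0.8  0.2  0.1 -1. ] [ 0.4525 -0.0511] [ 0.4506 -0.0473]
mid [ 0.4554 -0.1457  0.0878] [-0.  -0.2  0.2  0. ] | [ 0.4546 -0.1448] 0.091 [-0.5 -0.1  0.3 -0.6] [ 0.4546 -0.146 ] [ 0.4541 -0.1429]
short [ 0.4528 -0.2332  0.069 ] [ 0.  0. -0. -0.] | [ 0.4518 -0.2319] 0.073 [-0.5  0.1  0.2 -0.8] [ 0.4522 -0.233 ] [ 0.4506 -0.2294]
rod [ 0.582  -0.2954  0.1468] [ 0.  0. -0. -0.] | [ 0.5808 -0.2943] 0.15 [-0.4  0.1  0.1 -0.7] [ 0.581 -0.295] [ 0.5794 -0.2917]
stand [ 0.5811 -0.2968  0.048 ] [-0.1 -0.3  0.3  0.1] | [ 0.5804 -0.2961] 0.05 [-0.3 -0.3  0.4 -0.3] [ 0.5799 -0.2969] [ 0.5806 -0.2946]
68.6434595444456 320.46907684446563 197.80608739136375 [[-0.0003, 0.9445, 0.3285, 0.0861], [1.0, 0.0002, 0.0003, 0.0003], [0.0003, 0.3285, -0.9445, -0.0701], [0.0, 0.0, 0.0, 1.0]] dict_keys(['frame', 'vfov', 'cx', 'cy', 'mount'])
```

```bash
cat > go.py <<'E'
import sys
from h import *
def go(x,y,z,yaw=None):
    o=status.get_obs();M=R.from_rotvec(o["tool_rot"]).as_matrix()
    s=M.T@(np.array([x,y,z])-o["tool_pos"]);cur=np.degrees(np.arctan2(M[1,0],M[0,0]))
    print("t %.2f"%o["t"],"pos",o["tool_pos"].round(4),"yaw %.2f"%cur,"tilt",M[:,2].round(3),"slide",s.round(4),"spin",None if yaw is None else round(cur-yaw,2),"F",o["contact_force"].round(1),"q",o["q"].round(2),"open %.4f grip %.0f"%(o["opening"],o["grip_force"]))
if __name__=="__main__": go(*map(float,sys.argv[1:]))
E
python3 go.py .581 -.295 .29 0
```

```text
t 0.35 pos [ 0.1508 -0.6064  0.3036] yaw 13.97 tilt [-0.  0. -1.] slide [ 0.4926 -0.1983  0.0137] spin 13.97 F [ 0.7 -0.2 -0.7] q [-1.45  0.05  1.61 -0.    1.48 -0.12] open 0.0852 grip 0
```

{"op": "arm_command", "data": {
  "increments": [
    {"slide":[0.493,-0.198,0.014],"spin":14,"gripper":0.3},
    {"slide":[0.493,-0.198,0.014],"spin":14,"gripper":0.3},
    {"slide":[0.493,-0.198,0.014],"spin":14,"gripper":0.3},
    {"slide":[0.493,-0.198,0.014],"spin":14,"gripper":0.3},
    {"slide":[0.493,-0.198,0.014],"spin":14,"gripper":0.3},
    {"slide":[0.493,-0.198,0.014],"spin":14,"gripper":0.3},
    {"slide":[0.493,-0.198,0.014],"spin":14,"gripper":0.3},
    {"slide":[0.493,-0.198,0.014],"spin":14,"gripper":0.3}
  ],
  "newtons": 40
}}

```text
t: 1.02
tool_pos: [0.4217, -0.4103, 0.2953]
tool_rot: [3.141, -0.001, 0.001]
contact_force: [-0.3, -0.8, 0.4]
opening: 0.0558
grip_force: 0.0
```

```bash
python3 go.py .581 -.295 .29 0
```

```text
t 1.02 pos [ 0.4217 -0.4103  0.2953] yaw -0.04 tilt [ 0. -0. -1.] slide [ 0.1592 -0.1154  0.0053] spin -0.04 F [-0.3 -0.8  0.4] q [-0.9  -0.03  1.71  0.    1.46  0.67] open 0.0558 grip 0
```

{"op": "arm_command", "data": {
  "increments": [
    {"slide":[0.15,-0.108,0.005],"spin":0,"gripper":0.3},
    {"slide":[0.15,-0.108,0.005],"spin":0,"gripper":0.3},
    {"slide":[0.15,-0.108,0.005],"spin":0,"gripper":0.3},
    {"slide":[0.15,-0.108,0.005],"spin":0,"gripper":0.3},
    {"slide":[0.15,-0.108,0.005],"spin":0,"gripper":0.3},
    {"slide":[0.15,-0.108,0.005],"spin":0,"gripper":0.3},
    {"slide":[0.15,-0.108,0.005],"spin":0,"gripper":0.3}
  ]
}}

```text
t: 1.6
tool_pos: [0.5709, -0.3032, 0.2898]
tool_rot: [3.142, 0.002, -0.001]
contact_force: [-0.1, -0.7, 0.1]
opening: 0.0554
grip_force: 0.0
```

```bash
python3 go.py .581 -.295 .25 0
python3 - <<'E'
from h import *
im,c=cam("wrist")
for z,d in((.15,.02),(.05,.052),(.05,.04)): draw(im,circ(c,.581,-.295,z,d),(0,255,0))
draw(im,circ(c,.6173,-.1026,.08,.038),(0,255,0))
cv2.imwrite("pics/w1.png",im)
E
```

```text
t 1.60 pos [ 0.5709 -0.3032  0.2898] yaw 0.09 tilt [-0.001 -0.    -1.   ] slide [ 0.0102 -0.0082  0.0398] spin 0.09 F [-0.1 -0.7  0.1] q [-0.6   0.11  1.57 -0.    1.46  0.97] open 0.0554 grip 0
```

View pics/w1.png

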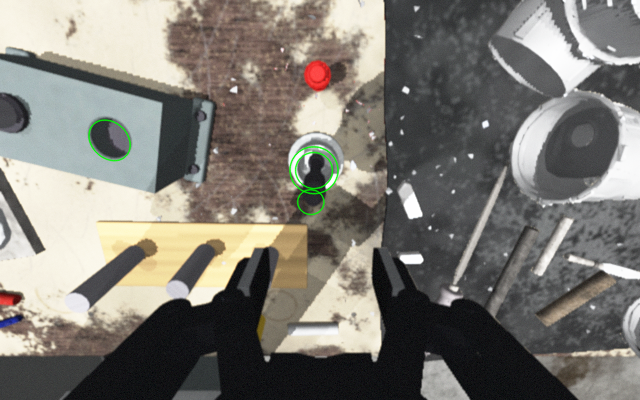

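The wrist view shows the stand at about (315,165), the rod top at (311,203) and the socket at (110,139), all close to my overlays. The red rod is well away at (317,75).

{"op": "arm_command", "data": {
  "increments": [
    {"slide":[0.01,-0.008,0.0],"spin":0,"gripper":0.3},
    {"slide":[0.01,-0.008,0.0],"spin":0,"gripper":0.3},
    {"slide":[0.01,-0.008,0.0],"spin":0,"gripper":0.3}
  ]
}}

```text
t: 1.9
tool_pos: [0.5801, -0.2963, 0.2903]
tool_rot: [3.141, -0.002, 0.0]
contact_force: [-0.3, 0.8, -0.7]
opening: 0.0555
grip_force: 0.0
```

```bash
python3 go.py .581 -.295 .25 0
python3 - <<'E'
from h import *
im,c=cam("wrist")
p=proj(c,[.581,-.295,.1])[0];x0,y0=int(p[0])-60,int(p[1])-60
a=cv2.resize(im[y0:y0+120,x0:x0+120],None,fx=5,fy=5,interpolation=cv2.INTER_CUBIC)
b=a.copy()
for z,d in((.15,.014),(.05,.052),(.05,.04),(0,.068)): draw(b,circ(c,.581,-.295,z,d),(0,255,0),5,(x0,y0))
cv2.imwrite("pics/w2.png",cv2.resize(np.hstack([a,b]),(800,400)));print(x0,y0)
E
```

```text
t 1.90 pos [ 0.5801 -0.2963  0.2903] yaw -0.07 tilt [ 0. -0. -1.] slide [ 0.0009 -0.0013  0.0403] spin -0.07 F [-0.3  0.8 -0.7] q [-0.59  0.12  1.56 -0.    1.46  0.99] open 0.0555 grip 0
259 132
```

View pics/w2.png

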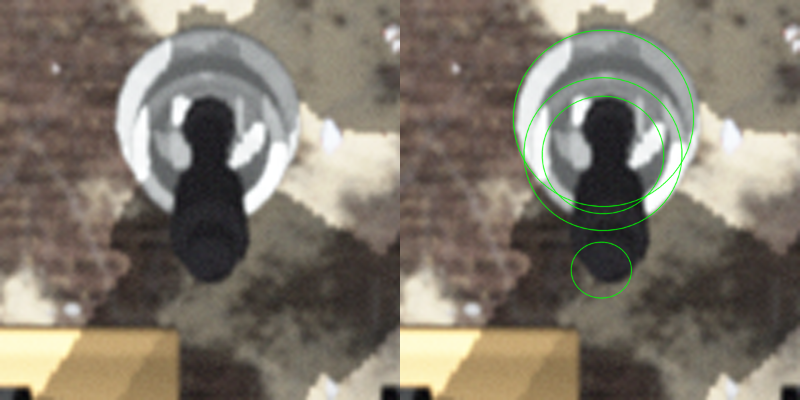

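The crop shows the dark rod's top at about (208,258) in the crop and the rim of its stand. Both sit about 3 mm farther in +x than my overlay. I'll descend and grip.

{"op": "arm_command", "data": {
  "increments": [
    {"slide":[0.003,0.0,0.03],"spin":0,"gripper":0.3},
    {"slide":[0.003,0.0,0.06],"spin":0,"gripper":0.3},
    {"slide":[0.003,0.0,0.09],"spin":0,"gripper":0.3},
    {"slide":[0.003,0.0,0.121],"spin":0,"gripper":0.3},
    {"slide":[0.003,0.0,0.121],"spin":0,"gripper":0.3},
    {"slide":[0.003,0.0,0.121],"spin":0,"gripper":0.3}
  ]
}}

```text
t: 2.45
tool_pos: [0.5819, -0.2956, 0.1671]
tool_rot: [-3.139, 0.002, 0.006]
contact_force: [-0.1, 0.1, -0.1]
opening: 0.0555
grip_force: 0.0
```

{"op": "arm_command", "data": {
  "increments": [
    {"slide":[0,0,0],"spin":0,"gripper":-1},
    {"slide":[0,0,0],"spin":0,"gripper":-1},
    {"slide":[0,0,0],"spin":0,"gripper":-1},
    {"slide":[0,0,0],"spin":0,"gripper":-1},
    {"slide":[0,0,0],"spin":0,"gripper":-1},
    {"slide":[0,0,0],"spin":0,"gripper":-1},
    {"slide":[0,0,0],"spin":0,"gripper":-1},
    {"slide":[0,0,0],"spin":0,"gripper":-1}
  ],
  "newtons": 60
}}

```text
t: 3.12
tool_pos: [0.5848, -0.2968, 0.1726]
tool_rot: [3.139, -0.001, 0.007]
contact_force: [-0.1, -1.1, 5.7]
opening: 0.0185
grip_force: 58.9
```

```bash
python3 go.py .583 -.296 .169 0
```

```text
t 3.12 pos [ 0.5848 -0.2968  0.1726] yaw -0.03 tilt [ 0.004 -0.003 -1.   ] slide [-0.0018 -0.0008  0.0036] spin -0.03 F [-0.1 -1.1  5.7] q [-0.58  0.23  1.64 -0.    1.26  0.99] open 0.0185 grip 59
```

{"op": "arm_command", "data": {
  "increments": [
    {"slide":[0,0,-0.03],"spin":0,"gripper":-1},
    {"slide":[0,0,-0.065],"spin":0,"gripper":-1},
    {"slide":[0,0,-0.1],"spin":0,"gripper":-1},
    {"slide":[0,0,-0.1],"spin":0,"gripper":-1},
    {"slide":[0,0,-0.1],"spin":0,"gripper":-1}
  ]
}}

```text
t: 3.53
tool_pos: [0.5846, -0.2966, 0.2736]
tool_rot: [3.138, -0.001, 0.01]
contact_force: [-0.2, -0.1, -2.4]
opening: 0.0186
grip_force: 58.8
```

{"op": "arm_command", "data": {
  "increments": [
    {"slide":[0.033,-0.193,0],"spin":0,"gripper":-1},
    {"slide":[0.033,-0.193,0],"spin":0,"gripper":-1},
    {"slide":[0.033,-0.193,0],"spin":0,"gripper":-1},
    {"slide":[0.033,-0.193,0],"spin":0,"gripper":-1},
    {"slide":[0.033,-0.193,0],"spin":0,"gripper":-1},
    {"slide":[0.033,-0.193,0],"spin":0,"gripper":-1},
    {"slide":[0.033,-0.193,0],"spin":0,"gripper":-1},
    {"slide":[0.033,-0.193,0],"spin":0,"gripper":-1}
  ]
}}

```text
t: 4.2
tool_pos: [0.6159, -0.1031, 0.2677]
tool_rot: [-3.142, 0.0, 0.004]
contact_force: [-0.3, 0.3, -1.2]
opening: 0.0185
grip_force: 59.1
```

```bash
python3 go.py .6173 -.1026 .26 0
python3 - <<'E'
from h import *
im,c=cam("wrist")
draw(im,circ(c,.6173,-.1026,.08,.038),(0,255,0))
cv2.imwrite("pics/w3.png",cv2.resize(im[60:330,160:480],None,fx=2.2,fy=2.2))
E
```

```text
t 4.20 pos [ 0.6159 -0.1031  0.2677] yaw -0.01 tilt [-0.002  0.    -1.   ] slide [ 0.0014 -0.0005  0.0077] spin -0.01 F [-0.3  0.3 -1.2] q [-0.28  0.08  1.65 -0.    1.42  1.29] open 0.0185 grip 59
```

View pics/w3.png

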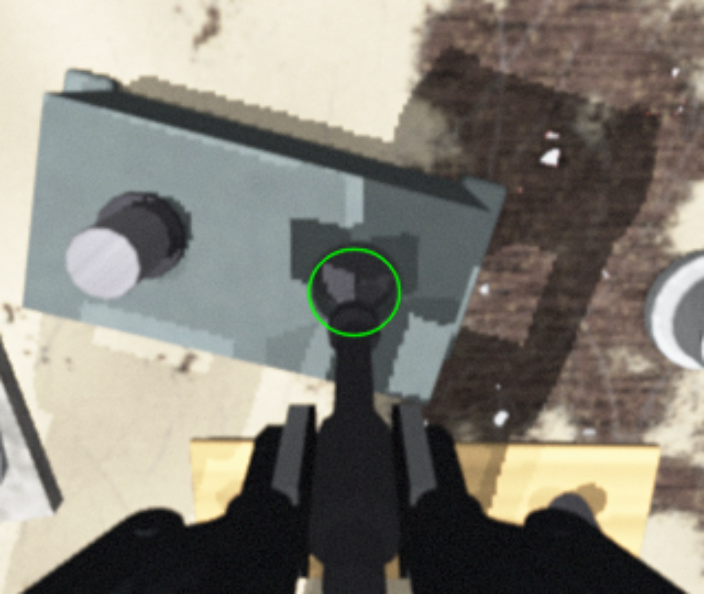

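The rod's foot hangs over the socket. The mouth's upper edge is at crop (354,241) against 249 in my overlay, so the socket is about 3 mm farther in +x. I'll shift and descend to probe.

{"op": "arm_command", "data": {
  "increments": [
    {"slide":[0.003,0,0.0],"spin":0,"gripper":-1},
    {"slide":[0.003,0,0.015],"spin":0,"gripper":-1},
    {"slide":[0.003,0,0.03],"spin":0,"gripper":-1},
    {"slide":[0.003,0,0.04],"spin":0,"gripper":-1},
    {"slide":[0.003,0,0.045],"spin":0,"gripper":-1},
    {"slide":[0.003,0,0.048],"spin":0,"gripper":-1},
    {"slide":[0.003,0,0.051],"spin":0,"gripper":-1},
    {"slide":[0.003,0,0.053],"spin":0,"gripper":-1}
  ]
}}

```text
t: 4.92
tool_pos: [0.6201, -0.1032, 0.2204]
tool_rot: [3.141, -0.001, 0.001]
contact_force: [-6.7, 3.0, 22.5]
opening: 0.0185
grip_force: 62.1
```

{"op": "arm_command", "data": {
  "increments": [
    {"slide":[0,0,0.0],"spin":0,"gripper":-1},
    {"slide":[0,0,0.0],"spin":0,"gripper":-1}
  ]
}}

```text
t: 5.08
tool_pos: [0.6202, -0.1031, 0.2204]
tool_rot: [3.141, -0.001, 0.003]
contact_force: [-6.3, 1.6, 16.1]
opening: 0.0183
grip_force: 61.3
```

```bash
python3 go.py .62 -.103 .24 0
python3 - <<'E'
from h import *
im,c=cam("wrist");b,_=cam("scene")
A=cv2.resize(im[100:300,220:420],(400,400));B=cv2.resize(b[100:260,180:340],(400,400))
cv2.imwrite("pics/p1.png",np.hstack([A,B]))
E
```

```text
t 5.08 pos [ 0.6202 -0.1031  0.2204] yaw -0.03 tilt [ 0.002 -0.    -1.   ] slide [-0.0002 -0.0001 -0.0196] spin -0.03 F [-6.3  1.6 16.1] q [-0.28  0.12  1.68  0.    1.34  1.29] open 0.0183 grip 61
```

{"op": "arm_command", "data": {
  "increments": [
    {"slide":[0,0,-0.008],"spin":0,"gripper":-1},
    {"slide":[0,0,-0.008],"spin":0,"gripper":-1},
    {"slide":[0,0,-0.008],"spin":0,"gripper":-1}
  ]
}}

```text
t: 5.43
tool_pos: [0.6195, -0.103, 0.2239]
tool_rot: [3.141, -0.001, 0.0]
contact_force: [0.5, -0.2, -1.6]
opening: 0.0186
grip_force: 59.3
```

{"op": "arm_command", "data": {
  "increments": [
    {"slide":[-0.001,0,0.002],"spin":0,"gripper":-1},
    {"slide":[-0.001,0,0.004],"spin":0,"gripper":-1},
    {"slide":[-0.001,0,0.006],"spin":0,"gripper":-1},
    {"slide":[-0.001,0,0.007],"spin":0,"gripper":-1},
    {"slide":[-0.001,0,0.007],"spin":0,"gripper":-1}
  ]
}}

```text
t: 5.85
tool_pos: [0.6192, -0.103, 0.2204]
tool_rot: [3.141, -0.001, 0.002]
contact_force: [-4.4, 1.4, 14.0]
opening: 0.0183
grip_force: 61.1
```

View pics/p1.png

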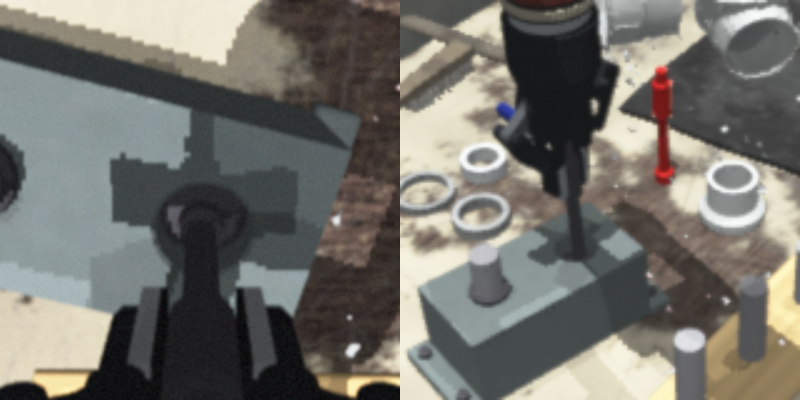

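The rod's foot is inside the socket at crop (200,215). Both contacts came at TCP z 0.2204, which is 48 mm above the TCP height at the stand floor. That puts the tip at z = 58 mm, so the depth is 22 mm and the short post is the right one. Next I'll put the rod back.

{"op": "arm_command", "data": {
  "increments": [
    {"slide":[0,0,-0.025],"spin":0,"gripper":-1},
    {"slide":[0,0,-0.056],"spin":0,"gripper":-1},
    {"slide":[0,0,-0.056],"spin":0,"gripper":-1},
    {"slide":[0,0,-0.056],"spin":0,"gripper":-1}
  ]
}}

```text
t: 6.18
tool_pos: [0.6193, -0.1032, 0.2749]
tool_rot: [3.14, -0.001, 0.006]
contact_force: [0.2, 1.0, -1.3]
opening: 0.0187
grip_force: 59.4
```

{"op": "arm_command", "data": {
  "increments": [
    {"slide":[-0.035,0.1935,0],"spin":0,"gripper":-1},
    {"slide":[-0.035,0.1935,0],"spin":0,"gripper":-1},
    {"slide":[-0.035,0.1935,0],"spin":0,"gripper":-1},
    {"slide":[-0.035,0.1935,0],"spin":0,"gripper":-1},
    {"slide":[-0.035,0.1935,0],"spin":0,"gripper":-1},
    {"slide":[-0.035,0.1935,0],"spin":0,"gripper":-1},
    {"slide":[-0.035,0.1935,0],"spin":0,"gripper":-1},
    {"slide":[-0.035,0.1935,0],"spin":0,"gripper":-1}
  ]
}}

```text
t: 6.85
tool_pos: [0.5829, -0.2957, 0.2709]
tool_rot: [-3.139, 0.001, 0.004]
contact_force: [0.6, 0.2, -0.7]
opening: 0.0185
grip_force: 59.5
```

```bash
python3 go.py .584 -.2965 .176 0
```

```text
t 6.85 pos [ 0.5829 -0.2957  0.2709] yaw -0.04 tilt [-0.003  0.002 -1.   ] slide [0.0014 0.001  0.0949] spin -0.04 F [ 0.6  0.2 -0.7] q [-0.58  0.14  1.57  0.    1.43  0.99] open 0.0185 grip 60
```

Descend and stop a few mm short, then touch down.

{"op": "arm_command", "data": {
  "increments": [
    {"slide":[0.001,0.001,0.02],"spin":0,"gripper":-1},
    {"slide":[0.001,0.001,0.045],"spin":0,"gripper":-1},
    {"slide":[0.001,0.001,0.07],"spin":0,"gripper":-1},
    {"slide":[0.001,0.001,0.085],"spin":0,"gripper":-1},
    {"slide":[0.001,0.001,0.092],"spin":0,"gripper":-1},
    {"slide":[0.001,0.001,0.092],"spin":0,"gripper":-1},
    {"slide":[0.001,0.001,0.092],"spin":0,"gripper":-1}
  ]
}}

```text
t: 7.43
tool_pos: [0.5849, -0.2969, 0.1816]
tool_rot: [3.141, 0.001, 0.001]
contact_force: [0.8, -0.2, -0.7]
opening: 0.0187
grip_force: 59.5
```

{"op": "arm_command", "data": {
  "increments": [
    {"slide":[0,0,0.002],"spin":0,"gripper":-1},
    {"slide":[0,0,0.004],"spin":0,"gripper":-1},
    {"slide":[0,0,0.006],"spin":0,"gripper":-1},
    {"slide":[0,0,0.006],"spin":0,"gripper":-1},
    {"slide":[0,0,0.006],"spin":0,"gripper":-1}
  ]
}}

```text
t: 7.85
tool_pos: [0.5844, -0.2975, 0.1754]
tool_rot: [3.141, -0.001, 0.0]
contact_force: [-0.5, -0.6, -1.5]
opening: 0.0185
grip_force: 59.5
```

{"op": "arm_command", "data": {
  "increments": [
    {"slide":[0,0,0.002],"spin":0,"gripper":-1},
    {"slide":[0,0,0.004],"spin":0,"gripper":-1},
    {"slide":[0,0,0.004],"spin":0,"gripper":-1},
    {"slide":[0,0,0.004],"spin":0,"gripper":-1}
  ]
}}

```text
t: 8.18
tool_pos: [0.5848, -0.2978, 0.1725]
tool_rot: [3.141, -0.001, 0.002]
contact_force: [-1.4, 0.7, 5.9]
opening: 0.0184
grip_force: 60.1
```

The touch-down came at 0.1725, the same height as at pickup, so the rod did not slip. I'll release it.

{"op": "arm_command", "data": {
  "increments": [
    {"slide":[0,0,-0.001],"spin":0,"gripper":-0.4},
    {"slide":[0,0,-0.001],"spin":0,"gripper":-0.2},
    {"slide":[0,0,-0.001],"spin":0,"gripper":0.1},
    {"slide":[0,0,-0.001],"spin":0,"gripper":0.3},
    {"slide":[0,0,-0.001],"spin":0,"gripper":0.3},
    {"slide":[0,0,-0.001],"spin":0,"gripper":0.3}
  ]
}}

```text
t: 8.68
tool_pos: [0.5843, -0.2974, 0.1718]
tool_rot: [-3.141, 0.001, 0.001]
contact_force: [-0.4, 0.1, -0.2]
opening: 0.0553
grip_force: 0.0
```

{"op": "arm_command", "data": {
  "increments": [
    {"slide":[0,0,-0.03],"spin":0,"gripper":0.3},
    {"slide":[0,0,-0.06],"spin":0,"gripper":0.3},
    {"slide":[0,0,-0.09],"spin":0,"gripper":0.3},
    {"slide":[0,0,-0.12],"spin":0,"gripper":0.3},
    {"slide":[0,0,-0.12],"spin":0,"gripper":0.3},
    {"slide":[0,0,-0.12],"spin":0,"gripper":0.3}
  ]
}}

```text
t: 9.18
tool_pos: [0.5853, -0.298, 0.2956]
tool_rot: [3.138, -0.001, 0.008]
contact_force: [-0.2, -0.4, -0.6]
opening: 0.0553
grip_force: 0.0
```

```bash
python3 go.py .455 -.2325 .25 90
python3 - <<'E'
from h import *
im,c=cam("wrist");b,_=cam("scene")
A=cv2.resize(im[100:300,200:400],(400,400));B=cv2.resize(b[100:260,230:390],(400,400))
cv2.imwrite("pics/p2.png",np.hstack([A,B]))
E
```

```text
t 9.18 pos [ 0.5853 -0.298   0.2956] yaw -0.03 tilt [ 0.005 -0.003 -1.   ] slide [-0.1306 -0.0656  0.0447] spin -90.03 F [-0.2 -0.4 -0.6] q [-0.58  0.13  1.55  0.    1.46  0.99] open 0.0553 grip 0
```

View pics/p2.png

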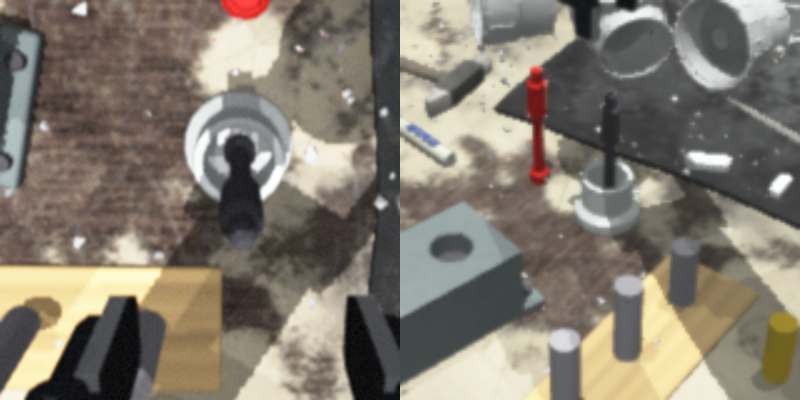

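The rod is upright in its stand, with its top at left crop (240,230). I'll go to the short post, the right-hand one, with the fingers along x.

{"op": "arm_command", "data": {
  "increments": [
    {"slide":[-0.13,-0.0655,0.0],"spin":-90,"gripper":0.3},
    {"slide":[-0.13,-0.0655,0.0],"spin":-90,"gripper":0.3},
    {"slide":[-0.13,-0.0655,0.0],"spin":-90,"gripper":0.3},
    {"slide":[-0.13,-0.0655,0.0],"spin":-90,"gripper":0.3},
    {"slide":[-0.13,-0.0655,0.0],"spin":-90,"gripper":0.3},
    {"slide":[-0.13,-0.0655,0.0],"spin":-90,"gripper":0.3},
    {"slide":[-0.13,-0.0655,0.0],"spin":-90,"gripper":0.3},
    {"slide":[-0.13,-0.0655,0.0],"spin":-90,"gripper":0.3}
  ]
}}

```text
t: 9.95
tool_pos: [0.4535, -0.2312, 0.2898]
tool_rot: [-2.75, -1.512, 0.003]
contact_force: [-0.1, -0.3, -0.9]
opening: 0.0552
grip_force: 0.0
```

```bash
python3 go.py .455 -.2325 .25 90
```

```text
t 9.95 pos [ 0.4535 -0.2312  0.2898] yaw 57.61 tilt [-0.003  0.002 -1.   ] slide [-0.0003  0.0021  0.0398] spin -32.39 F [-0.1 -0.3 -0.9] q [-0.62 -0.22  1.89  0.    1.47 -0.05] open 0.0552 grip 0
```

{"op": "arm_command", "data": {
  "increments": [
    {"slide":[0,0.002,0.02],"spin":-32.4,"gripper":0.3},
    {"slide":[0,0.002,0.04],"spin":-32.4,"gripper":0.3},
    {"slide":[0,0.002,0.06],"spin":-32.4,"gripper":0.3},
    {"slide":[0,0.002,0.06],"spin":-32.4,"gripper":0.3},
    {"slide":[0,0.002,0.06],"spin":-32.4,"gripper":0.3},
    {"slide":[0,0.002,0.06],"spin":-32.4,"gripper":0.3},
    {"slide":[0,0.002,0.06],"spin":-32.4,"gripper":0.3}
  ]
}}

```text
t: 10.53
tool_pos: [0.4555, -0.2325, 0.2305]
tool_rot: [-2.228, -2.211, 0.001]
contact_force: [-0.4, 0.3, 0.1]
opening: 0.0554
grip_force: 0.0
```

```bash
python3 go.py .455 -.2325 .112 90
python3 - <<'E'
from h import *
im,c=cam("wrist")
for z,d in((.073,.026),(.006,.026)): draw(im,circ(c,.455,-.2325,z,d),(0,255,0))
draw(im,circ(c,.619,-.103,.08,.038),(0,255,0))
cv2.imwrite("pics/w4.png",im)
E
```

```text
t 10.53 pos [ 0.4555 -0.2325  0.2305] yaw 89.56 tilt [-0.002  0.002 -1.   ] slide [-0.0002 -0.0002  0.1185] spin -0.44 F [-0.4  0.3  0.1] q [-0.62 -0.16  1.95  0.    1.36 -0.61] open 0.0554 grip 0
```

View pics/w4.png

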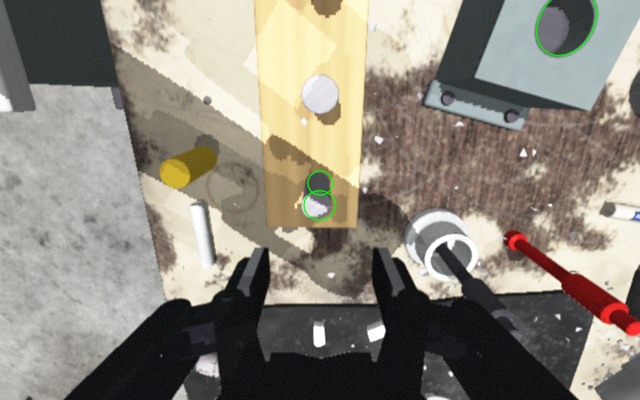

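The overlay matches the short post's top at (319,205), and the socket ring matches at (567,25). I'll descend and grip.

{"op": "arm_command", "data": {
  "increments": [
    {"slide":[0,0,0.03],"spin":0,"gripper":0.3},
    {"slide":[0,0,0.06],"spin":0,"gripper":0.3},
    {"slide":[0,0,0.09],"spin":0,"gripper":0.3},
    {"slide":[0,0,0.118],"spin":0,"gripper":0.3},
    {"slide":[0,0,0.118],"spin":0,"gripper":0.3},
    {"slide":[0,0,0.118],"spin":0,"gripper":0.3},
    {"slide":[0,0,0.118],"spin":0,"gripper":0.3}
  ]
}}

```text
t: 11.17
tool_pos: [0.4569, -0.2335, 0.1157]
tool_rot: [2.227, 2.213, 0.001]
contact_force: [-0.2, -0.5, 0.4]
opening: 0.0553
grip_force: 0.0
```

{"op": "arm_command", "data": {
  "increments": [
    {"slide":[0,0,0],"spin":0,"gripper":-1},
    {"slide":[0,0,0],"spin":0,"gripper":-1},
    {"slide":[0,0,0],"spin":0,"gripper":-1},
    {"slide":[0,0,0],"spin":0,"gripper":-1},
    {"slide":[0,0,0],"spin":0,"gripper":-1},
    {"slide":[0,0,0],"spin":0,"gripper":-1},
    {"slide":[0,0,0],"spin":0,"gripper":-1}
  ],
  "newtons": 60
}}

```text
t: 11.75
tool_pos: [0.4567, -0.2338, 0.1165]
tool_rot: [2.226, 2.213, -0.001]
contact_force: [-3.2, 1.0, 6.7]
opening: 0.0251
grip_force: 57.1
```

{"op": "arm_command", "data": {
  "increments": [
    {"slide":[0,0,-0.02],"spin":0,"gripper":-1},
    {"slide":[0,0,-0.05],"spin":0,"gripper":-1},
    {"slide":[0,0,-0.085],"spin":0,"gripper":-1},
    {"slide":[0,0,-0.12],"spin":0,"gripper":-1},
    {"slide":[0,0,-0.12],"spin":0,"gripper":-1},
    {"slide":[0,0,-0.12],"spin":0,"gripper":-1}
  ]
}}

```text
t: 12.25
tool_pos: [0.4574, -0.2338, 0.2379]
tool_rot: [2.223, 2.21, 0.002]
contact_force: [0.2, 0.9, -2.8]
opening: 0.0244
grip_force: 58.4
```

```bash
python3 go.py .619 -.103 .235 90
```

```text
t 12.25 pos [ 0.4574 -0.2338  0.2379] yaw 89.66 tilt [ 0.006 -0.004 -1.   ] slide [0.1317 0.1608 0.0033] spin -0.34 F [ 0.2  0.9 -2.8] q [-0.62 -0.17  1.94  0.    1.37 -0.61] open 0.0244 grip 58
```

{"op": "arm_command", "data": {
  "increments": [
    {"slide":[0.1305,0.162,0.0],"spin":0,"gripper":-1},
    {"slide":[0.1305,0.162,0.0],"spin":0,"gripper":-1},
    {"slide":[0.1305,0.162,0.0],"spin":0,"gripper":-1},
    {"slide":[0.1305,0.162,0.0],"spin":0,"gripper":-1},
    {"slide":[0.1305,0.162,0.0],"spin":0,"gripper":-1},
    {"slide":[0.1305,0.162,0.0],"spin":0,"gripper":-1},
    {"slide":[0.1305,0.162,0.0],"spin":0,"gripper":-1},
    {"slide":[0.1305,0.162,0.0],"spin":0,"gripper":-1}
  ]
}}

```text
t: 12.92
tool_pos: [0.618, -0.103, 0.2319]
tool_rot: [-2.225, -2.213, 0.003]
contact_force: [-0.5, 0.8, -2.5]
opening: 0.0242
grip_force: 58.8
```

```bash
python3 go.py .6195 -.103 .175 90
```

```text
t 12.92 pos [ 0.618  -0.103   0.2319] yaw 89.69 tilt [-0.004  0.001 -1.   ] slide [-0.      0.0018  0.0569] spin -0.31 F [-0.5  0.8 -2.5] q [-0.28  0.11  1.67 -0.    1.36 -0.28] open 0.0242 grip 59
```

{"op": "arm_command", "data": {
  "increments": [
    {"slide":[0,0.001,0.015],"spin":0,"gripper":-1},
    {"slide":[0,0.001,0.028],"spin":0,"gripper":-1},
    {"slide":[0,0.001,0.034],"spin":0,"gripper":-1},
    {"slide":[0,0.001,0.038],"spin":0,"gripper":-1},
    {"slide":[0,0.001,0.042],"spin":0,"gripper":-1},
    {"slide":[0,0.001,0.046],"spin":0,"gripper":-1},
    {"slide":[0,0.001,0.049],"spin":0,"gripper":-1},
    {"slide":[0,0.001,0.049],"spin":0,"gripper":-1}
  ]
}}

```text
t: 13.58
tool_pos: [0.6196, -0.1034, 0.1846]
tool_rot: [-2.228, -2.214, 0.001]
contact_force: [0.1, 0.9, -2.3]
opening: 0.0247
grip_force: 58.8
```

```bash
python3 go.py .6195 -.103 .1685 90
python3 - <<'E'
from h import *
im,c=cam("wrist")
A=cv2.resize(im[60:260,220:420],(500,500))
cv2.imwrite("pics/p3.png",A)
E
```

```text
t 13.58 pos [ 0.6196 -0.1034  0.1846] yaw 89.66 tilt [-0.001  0.    -1.   ] slide [ 0.0004 -0.0001  0.0161] spin -0.34 F [ 0.1  0.9 -2.3] q [-0.28  0.16  1.7   0.    1.28 -0.28] open 0.0247 grip 59
```

No contact 6 mm below the rim, so the post is inside the socket. I'll lower it to the floor.

{"op": "arm_command", "data": {
  "increments": [
    {"slide":[0,0,0.005],"spin":0,"gripper":-1},
    {"slide":[0,0,0.009],"spin":0,"gripper":-1},
    {"slide":[0,0,0.012],"spin":0,"gripper":-1},
    {"slide":[0,0,0.014],"spin":0,"gripper":-1},
    {"slide":[0,0,0.016],"spin":0,"gripper":-1},
    {"slide":[0,0,0.017],"spin":0,"gripper":-1},
    {"slide":[0,0,0.017],"spin":0,"gripper":-1}
  ]
}}

```text
t: 14.22
tool_pos: [0.6199, -0.1034, 0.169]
tool_rot: [-2.228, -2.215, 0.001]
contact_force: [-3.4, 0.4, 3.0]
opening: 0.0244
grip_force: 59.4
```

Contact came at 0.169, where 0.1685 was expected. I'll release and lift.

{"op": "arm_command", "data": {
  "increments": [
    {"slide":[0,0,0.0],"spin":0,"gripper":-0.35},
    {"slide":[0,0,0.0],"spin":0,"gripper":-0.2},
    {"slide":[0,0,0.0],"spin":0,"gripper":0.1},
    {"slide":[0,0,0.0],"spin":0,"gripper":0.3},
    {"slide":[0,0,0.0],"spin":0,"gripper":0.3},
    {"slide":[0,0,0.0],"spin":0,"gripper":0.3}
  ]
}}

```text
t: 14.72
tool_pos: [0.6199, -0.1034, 0.1681]
tool_rot: [2.228, 2.215, 0.0]
contact_force: [0.4, -0.1, 0.0]
opening: 0.0553
grip_force: 0.0
```

{"op": "arm_command", "data": {
  "increments": [
    {"slide":[0,0,-0.03],"spin":0,"gripper":0.3},
    {"slide":[0,0,-0.06],"spin":0,"gripper":0.3},
    {"slide":[0,0,-0.09],"spin":0,"gripper":0.3},
    {"slide":[0,0,-0.12],"spin":0,"gripper":0.3},
    {"slide":[0,0,-0.13],"spin":0,"gripper":0.3},
    {"slide":[0,0,-0.13],"spin":0,"gripper":0.3},
    {"slide":[0,0,-0.13],"spin":0,"gripper":0.3}
  ]
}}

```text
t: 15.3
tool_pos: [0.6198, -0.1034, 0.2977]
tool_rot: [2.228, 2.215, 0.0]
contact_force: [0.0, -0.3, -0.9]
opening: 0.0552
grip_force: 0.0
```

```bash
python3 go.py .6195 -.103 .1685 90
python3 - <<'E'
from h import *
im,c=cam("wrist");b,_=cam("scene")
cv2.imwrite("pics/f.png",np.hstack([cv2.resize(im,None,fx=.62,fy=.62)[:240],cv2.resize(b[100:300,170:410],None,fx=1.2,fy=1.2)]) if 0 else np.hstack([cv2.resize(im[:, 120:520],(400,400)),cv2.resize(b[100:300,180:380],(400,400))]))
E
```

```text
t 15.30 pos [ 0.6198 -0.1034  0.2977] yaw 89.66 tilt [ 0. -0. -1.] slide [ 0.0004 -0.0003  0.1292] spin -0.34 F [ 0.  -0.3 -0.9] q [-0.28  0.06  1.61  0.    1.47 -0.28] open 0.0552 grip 0
```

View pics/f.png

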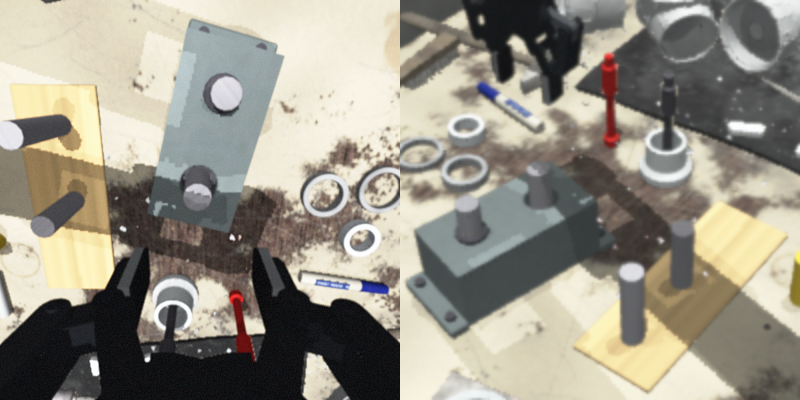

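The final picture shows the short post upright in the socket at right crop (540,185), level with the rest at (468,215). The rod is upright in its stand and the other two posts have not moved.

```bash
python3 -c "
from station import order;print(order.finish_job())"
```

```text
the job is handed in; nothing more can be done
None
```

The job is handed in: the socket probed 22 mm deep, the rod is back upright in its stand, and the short post stands in the socket level with the rest, at about 15 s of the 54 s allowed.

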